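# Load the small instrument steriliser

### The job

Load the steel steriliser pot: lay the hemostat whose jaws stand open flat on the floor of the round pot, hang the perforated insert in the pot so its flange sits on the rim above it, then put the lid squarely over the insert's raised step, each level and fully seated. The hemostat that is ratcheted shut must not go in: lay it flat inside the shallow black slide tray instead. Leave the glass jar, the specimen cube and the insect holder where they stand.

Things in the scene. Friction and masses are not known exactly. Their poses are not given: they have to be found in the camera images.
- hemostat_open: Steel hemostat lying flat, jaws and rings spread in an X, 68 mm across the rings. 99 mm long, 35 g, one rigid piece (stiff joint). Origin: underside, about mid-length; +x to the jaw tips (52 mm ahead; rings end 47 mm behind), z up. Grip across (along y) at the box lock, a block 24 long, 15 wide, 10 high (mm), centred 16 mm ahead of the origin; the rest is 7 mm high.
- hemostat_shut: Steel hemostat lying flat, ratcheted shut: jaws together, shanks nearly parallel, 38 mm across the rings. 104 mm long, 35 g, one rigid piece (stiff joint). Origin: underside, about mid-length; +x to the jaw tips (52 mm ahead; rings end 52 mm behind), z up. Grip across (along y) at the box lock, a block 24 long, 15 wide, 10 high (mm), centred 16 mm ahead of the origin; the rest is 7 mm high.
- pot: Open round stainless pot, fixed to the bench, outer diameter 146 mm, wall 4 mm (inner diameter 138 mm), 40 mm high, floor 3 mm thick. Origin: centre of its underside, z up.
- insert: Loose round metal plate with black perforations and a steel grip post, 200 g. From below: plug dia 126 mm, height 0 to 12, goes inside the pot; flange dia 158, 12 to 15, rests on the pot rim; raised step dia 132, 15 to 20, the lid fits over it; grip post dia 18, 20 to 45 mm. Origin: centre of underside, z up. Seated, its origin is 28 mm above the pot's.
- lid: Loose round steel lid on its skirt, black knob on top, 250 g. Skirt outer dia 150 mm, inner 140; top face 37 mm high, hollow to 34; knob dia 22, height 37 to 61 mm. Origin: centre of the skirt's lower edge, z up. Seated, the skirt stands on the insert's flange, its origin 15 mm above the insert's.
- slide_tray: Shallow black plastic slide tray, fixed to the bench, open above: 70 mm (its x) by 140 mm (its y, the long side), 8 mm high, walls and floor 3 mm thick. Origin: centre of its underside, z up.
- jar: Bystander: stoppered glass jar, diameter 60 mm, 100 mm high. Origin: centre of its underside.
- cube: Bystander: clear polystyrene specimen cube with a pale label on top, 45 mm, 46 mm high. Origin: centre of its underside.
- insect_holder: Bystander: knurled aluminium insect holder, a 24 mm stem on a 44 mm round foot, 46 mm high. Origin: centre of its underside.
There are look-alikes about, which are no part of the job. Leave any orange or red look-alike of the insert alone.

How it is judged (in metres and radians):
On the way, in this order (a step that is already met when the one before it is completed fails the run):
1. the open hemostat lies flat on the pot's floor (horizontal distance between hemostat_open and pot below 0.024 m and z of hemostat_open in the frame of pot below 0.008 m and angle between hemostat_open's own z axis and vertical below 0.06 rad), for 0.2 s.
2. the insert hangs level on the pot's rim (horizontal distance between insert and pot below 0.009 m and z of insert in the frame of pot between 0.025 and 0.0305 m and angle between insert's own z axis and vertical below 0.04 rad), for 0.2 s.
3. the lid sits on the insert (horizontal distance between lid and insert below 0.007 m and z of lid in the frame of insert between 0.012 and 0.0175 m and angle between lid's own z axis and vertical below 0.04 rad), for 0.2 s.
At the end, for the whole second after the job is handed in: Open hemostat flat on pot floor (mid-length within 24 mm of axis); insert on pot rim (9 mm of centre, height 3 mm); lid down on insert flange (7 mm of centre); shut hemostat flat on tray floor (mid-length within 24 mm of middle each way); level to 0.04 rad, hemostat in pot 0.06; all at rest (all of step 1 and all of step 2 and all of step 3 and x of hemostat_shut in the frame of slide_tray between -0.024 and 0.024 m and y of hemostat_shut in the frame of slide_tray between -0.024 and 0.024 m and z of hemostat_shut in the frame of slide_tray below 0.0065 m and angle between hemostat_shut's own z axis and vertical below 0.04 rad and linear speed of each of hemostat_open, hemostat_shut, insert, lid below 0.02 m/s and angular speed of each of hemostat_open, hemostat_shut, insert, lid below 0.2 rad/s); the robot touches nothing.
It fails at once if the jar was moved more than 20 mm (distance of jar from where it was at the start of the episode above 0.02 m).
It fails at once if the specimen cube was moved more than 20 mm (distance of cube from where it was at the start of the episode above 0.02 m).
It fails at once if the insect holder was moved more than 20 mm (distance of insect_holder from where it was at the start of the episode above 0.02 m).
It also fails if it takes over 115 s, if anything falls off the work surface, if the arm or the gripper's body presses on something with over 40 N, if the wrist force passes 120 N, or if a joint passes its speed limit or range.

### The arm

A 6-joint arm with a two-finger parallel gripper is mounted at the origin on the work surface. World frame = base frame: x ahead of the robot, y to its left, z up, the work surface at z = 0. Lengths are in m, angles in degrees, forces in N, time in s.
With the tool pointing down it reaches from about 0.375 to 0.9 m from the base axis. Payload 3.1 kg.
Tool frame: the origin (TCP) lies between the finger pads; the fingertips stand 19 mm ahead of it and the grasp point (between the pads) is the TCP (robot.finger_overhang is the distance from the TCP to the fingertips, in m); x points along the fingers, y is the direction in which the jaws open and shut, and the axes are right-handed (so a half turn about x gives the same grasp; the last joint's range is limited). The gripper opens to 85 mm and grips with 20 to 120 N. Pads are 22 mm wide; open, the fingers measure 114 mm over their backs; the gripper's body (76 mm by 85 mm) begins 54 mm behind the grasp point. The pads swing forward as they close: fully open they stand 13 mm farther back than shut.
Start: joints at [-85.056, 30.224, 82.088, -0, 67.689, -10.227], TCP at [0.164, -0.603, 0.25] pointing down, gripper open.
Joint ranges: [-176.69, 176.69], [-43.24, 126.21], [12.49, 139.97], [-82, 262], [0, 151.66], [-163.58, 163.58]. Speed limits (degrees/s): [159.86, 159.86, 180, 180, 180, 180].

### API

Orientations are given as a 3x3 rotation matrix whose columns are the frame's x, y, z axes.
In Python, from station import robot, imaging, workorder gives the robot as it stands.
- The arm moves only by the tool servo_tool, never from a script. Its argument "commands" is text: rows parted by semicolons, each of 7 numbers parted by spaces: the shift along the world's x, y, z in m, then the turn, a rotation vector about the world's x, y, z in rad, then the opening, from 0 (shut) to 1 (fully open). A call has exactly 10 rows; each row shifts and turns the pose as measured when the row begins; what a row does not reach is not made up. A row lasts 1/8 s, in which the tool goes at most 62.5 mm and 10.7 degrees, less where a joint would pass 70% of its speed; a pose out of reach is approached as far as the arm can. A call is refused whole if a number of a shift passes 0.0625 or a number of a turn 0.188, either way. A call with a gripper value outside its range is refused whole. The fingers move at their own pace and stop on an object; the grip force is fixed at half the most. Time passes only in rows, so rows that do not move let the fingers close, or fill a call up. It gives the time, the measured TCP pose, the force and the opening at its end, in the units of the state.
- robot.read_state(): the state, without advancing time (a new reading comes with each control period).
- imaging.read_camera(name): name is "scene" or "side" or "wrist"; returns the picture (420x560x3 uint8, blue, green, red); there is no depth.
- imaging.camera_params(name): a dict with "camera_matrix" (3x3 intrinsics, pixels), "rvec" (rotation vector, rad) and "tvec" (3), from world to camera coordinates, as OpenCV has them; the wrist camera has in their place "hand_eye" (4x4, takes a point from camera to tool coordinates, whose origin is the TCP and whose axes are the tool frame's). Camera axes: x right, y down, z forward; pixel columns grow to the right and rows downward; lengths in m; the calibration is good to about 2 mm. A picture is of the moment at which its call begins: read the wrist's pose just before it. camera_params takes no time and is no camera call.
- workorder.sign_off(): hands the job in, once; it reports no verdict.
The state is a dict: "t": time; "joints": joint angles; "qd": joint speeds; "joint_torque": joint torques, N m; "position": TCP position; "orientation": TCP orientation; "wrist_force": force on the tool from outside, world axes, zero at the start; "torque": the same for the moment, N m; "width": opening from 0.0 (shut) to 1.0 (fully open).
Only numpy, scipy, OpenCV 4.12 (cv2) and the standard library are available. Lean on these libraries where they do the work, as an engineer would, in place of code of your own. Each camera call takes 0.05 s, during which the arm holds its last target. There are 200 camera calls.

## Working session

There is one attempt and no reset: what is moved stays moved. The work goes in short steps, Python scripts to look and compute and a tool call to move; the robot and the scene stay as the last step left them, time stands still between calls to the robot, and variables do not carry over. Pictures are saved under pics/ and viewed, about 12 in all and at most 16, crops included, and the job is handed in when it is done.

Besides the shell and the picture viewer there is one more tool, called after "Call:" in YAML: its name, and indented under it one key for each argument. servo_tool: Moves the arm, as the interface text tells. Its arguments: {"type":"object","properties":{"commands":{"type":"string"}},"required":["commands"]}

```bash
mkdir -p pics; ls
python3 - <<'E'
from station import robot, imaging
import cv2,numpy as np
s=robot.read_state();print(s)
for n in ("scene","side","wrist"):
    cv2.imwrite(f"pics/{n}0.png",imaging.read_camera(n)); print(n,imaging.camera_params(n))
E
```

```text
pics
{'t': 0.0, 'joints': array([-8.50547285e+01,  3.02800367e+01,  8.21573775e+01, -1.60746324e-03,
        6.76874018e+01, -1.02286404e+01]), 'qd': array([ 0.03818315,  0.01235694,  0.00736719, -0.02713978, -0.04372898,
        0.0927793 ]), 'joint_torque': array([-4.94553242e-04, -4.42356992e+01, -1.78024596e+01, -1.54453073e-04,
        8.41315807e-03,  1.49485612e-05]), 'position': array([ 0.1635416 , -0.60252344,  0.24931657]), 'orientation': array([[-2.13649610e-04,  2.61759835e-01, -9.65133018e-01],
       [ 2.16810216e-03, -9.65130651e-01, -2.61759673e-01],
       [-9.99997627e-01, -2.14843183e-03, -3.61322277e-04]]), 'wrist_force': array([0.23514649, 0.25191564, 0.8567524 ]), 'torque': array([0.02325024, 0.00321471, 0.05726757]), 'width': 0.9967558815100991}
scene {'camera_matrix': array([[448.87635552,   0.        , 277.50901611],
       [  0.        , 448.87635552, 207.87801004],
       [  0.        ,   0.        ,   1.        ]]), 'rvec': array([ 2.23971437,  0.7591863 , -0.31666501]), 'tvec': array([-0.45381316, -0.1324925 ,  1.46555175])}
side {'camera_matrix': array([[495.56649522,   0.        , 270.47174853],
       [  0.        , 495.56649522, 217.61914311],
       [  0.        ,   0.        ,   1.        ]]), 'rvec': array([ 0.27144919, -2.79361551,  1.27705282]), 'tvec': array([0.48661449, 0.0420919 , 1.32216241])}
wrist {'camera_matrix': array([[316.09215097,   0.        , 281.01705792],
       [  0.        , 316.09215097, 208.67730132],
       [  0.        ,   0.        ,   1.        ]]), 'hand_eye': array([[-1.14001402e-03, -3.22645041e-01,  9.46519349e-01,
        -1.23435633e-01],
       [ 9.99999328e-01, -1.70166472e-04,  1.14642124e-03,
         9.12008710e-05],
       [-2.08821269e-04,  9.46520020e-01,  3.22645018e-01,
        -8.27362849e-02],
       [ 0.00000000e+00,  0.00000000e+00,  0.00000000e+00,
         1.00000000e+00]])}
```

View pics/scene0.png

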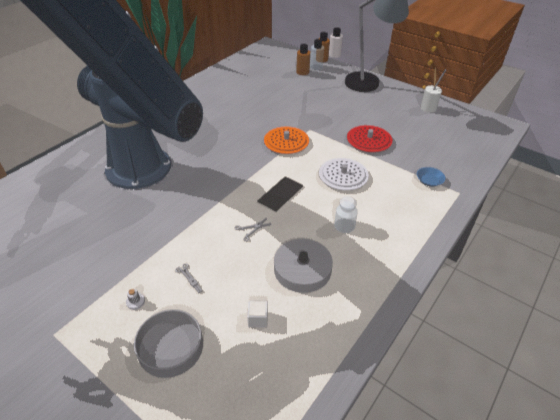

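View pics/side0.png

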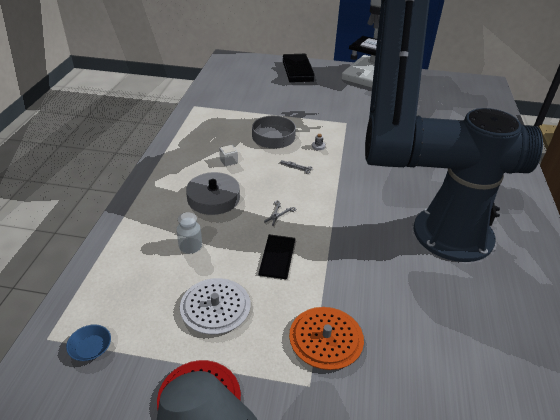

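Scene view: the pot is at (169,341), lid (303,265), white insert (344,174), and tray (281,194). The hemostats are at (252,227), which looks open, and (188,277), which looks shut. The bystanders are the jar (346,213), cube (258,312) and insect holder (134,297). The orange (286,139) and red (370,137) plates are look-alikes of the insert. I'll confirm the candidates in one enlarged crop.

```bash
cat > h.py <<'E'
import cv2,numpy as np
from station import robot,imaging
def ext(n,st=None):
    p=imaging.camera_params(n);K=p["camera_matrix"]
    if n=="wrist":
        T=np.eye(4);T[:3,:3]=st["orientation"];T[:3,3]=st["position"]
        M=np.linalg.inv(T@p["hand_eye"]);return K,M[:3,:3],M[:3,3]
    return K,cv2.Rodrigues(p["rvec"])[0],p["tvec"]
def back(cam,uv,z):
    K,R,t=cam;uv=np.atleast_2d(uv).astype(float)
    d=np.c_[uv,np.ones(len(uv))]@np.linalg.inv(K).T@R;c=-R.T@t
    return c+d*((z-c[2])/d[:,2])[:,None]
def proj(cam,P):
    K,R,t=cam;q=(np.atleast_2d(P)@R.T+t)@K.T;return q[:,:2]/q[:,2:]
def top(img,cam,x0,x1,y0,y1,z,res=0.0005):
    "orthorectified view of plane z: rows = x decreasing, cols = y decreasing"
    xs=np.arange(x1,x0,-res);ys=np.arange(y1,y0,-res)
    Y,X=np.meshgrid(ys,xs);p=proj(cam,np.c_[X.ravel(),Y.ravel(),np.full(X.size,z)]).astype(np.float32)
    return cv2.remap(img,p[:,0].reshape(X.shape),p[:,1].reshape(X.shape),cv2.INTER_CUBIC)
E
python3 - <<'E'
from h import *
sc,sd=ext("scene"),ext("side")
for n,a,b,z in [("pot",(169,338),(273,128),.04),("lid",(303,258),(213,190),.037),("insert",(344,174),(215,303),.015),("orange",(286,140),(327,335),.015),("tray",(281,194),(277,257),.008),("open",(254,227),(280,213),.005),("shut",(189,276),(296,166),.005),("cube",(258,303),(229,150),.046),("holder",(134,297),(319,143),.02),("jar",(346,226),(189,248),0)]:
    print(n,back(sc,a,z)[0,:2].round(3),back(sd,b,z)[0,:2].round(3))
A=cv2.imread("pics/scene0.png");B=cv2.imread("pics/side0.png")
o=back(sc,(254,227),.005)[0];s=back(sc,(189,276),.005)[0];q=back(sc,(281,194),.008)[0]
im=[top(I,c,p[0]-.1,p[0]+.1,p[1]-.1,p[1]+.1,.005,.00075) for I,c in((A,sc),(B,sd)) for p in (o,s,q)]
cv2.imwrite("pics/c1.png",np.vstack([np.hstack(im[:3]),np.hstack(im[3:])]))
E
```

```text
pot [ 0.559 -0.376] [ 0.555 -0.362]
lid [ 0.661 -0.011] [ 0.66  -0.003]
insert [0.558 0.364] [0.553 0.366]
orange [0.304 0.398] [0.298 0.403]
tray [0.452 0.174] [0.443 0.19 ]
open [0.473 0.019] [0.465 0.019]
shut [ 0.45  -0.214] [ 0.455 -0.213]
cube [ 0.66 -0.19] [ 0.662 -0.195]
holder [ 0.4   -0.346] [ 0.398 -0.336]
jar [0.675 0.186] [0.669 0.196]
```

View pics/c1.png

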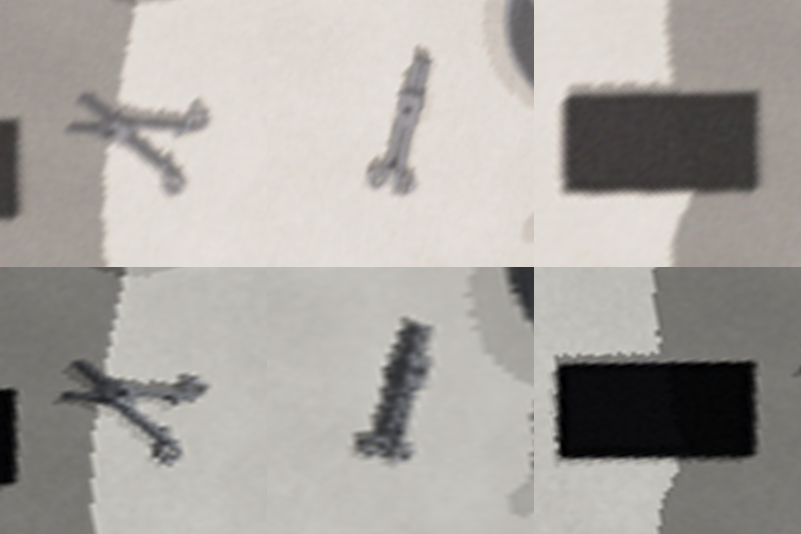

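The crop settles which is which. The X-shaped hemostat, with its box lock near (0.477, 0.031) and heading about 73°, is the open one. The parallel one, with its box lock near (0.473, -0.22) and heading about -13°, is shut. The white plate is the insert. I'll start with the shut one and refine with the wrist camera from above it.

Call:
servo_tool:
  commands: "0.034 0.042 -0.011 0 0 -0.054 1;0.034 0.042 -0.011 0 0 -0.054 1;0.034 0.042 -0.011 0 0 -0.054 1;0.034 0.042 -0.011 0 0 -0.054 0.6;0.034 0.042 -0.011 0 0 -0.054 0.6;0.034 0.042 -0.011 0 0 -0.054 0.6;0.034 0.042 -0.011 0 0 -0.054 0.6;0.034 0.042 -0.011 0 0 -0.054 0.6;0.034 0.042 -0.011 0 0 -0.054 0.6;0 0 0 0 0 0 0.6"

```text
t: 1.4
position: [0.4758, -0.2141, 0.1463]
orientation: [[-0.001, -0.239, -0.971], [-0.002, -0.971, 0.239], [-1.0, 0.002, 0.001]]
wrist_force: [-1.6, -0.4, -0.6]
width: 0.601
```

```bash
cat >> h.py <<'E'
def shot(name,z=.005,half=.1,c=None,res=.0005):
    st=robot.read_state();im=imaging.read_camera("wrist");cam=ext("wrist",st)
    cv2.imwrite(f"pics/{name}.png",im);p=st["position"] if c is None else c
    t=top(im,cam,p[0]-half,p[0]+half,p[1]-half,p[1]+half,z,res)
    cv2.imwrite(f"pics/{name}_top.png",t)
    o=st["orientation"];print("t",round(st["t"],2),"p",st["position"].round(4),"yaw",np.degrees(np.arctan2(o[1,1],o[0,1])).round(2),"tilt",o[2].round(3),"w",round(st["width"],2),"F",st["wrist_force"].round(1))
    print("top-left x,y",(p[0]+half).round(4),(p[1]+half).round(4),"res",res);return st,im,cam
E
python3 -c "
from h import *
shot('w1',res=.0004)"
```

```text
t 1.4 p [ 0.4758 -0.2141  0.1463] yaw -103.84 tilt [-1.     0.002  0.001] w 0.6 F [-1.6 -0.4 -0.6]
top-left x,y 0.5758 -0.1141 res 0.0004
```

View pics/w1_top.png

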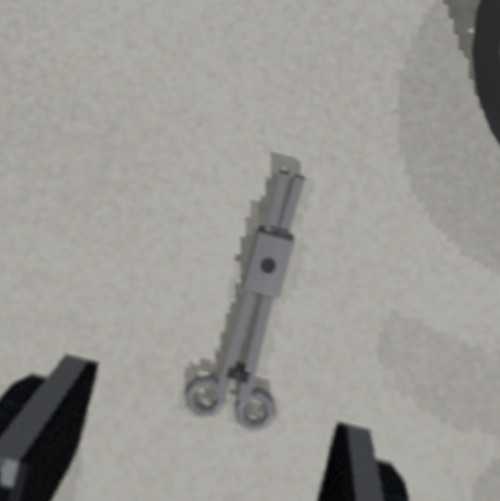

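The wrist view shows the shut hemostat clearly, with its box lock at ortho px (269,263), or about (0.472, -0.2215), heading -15°. I'll descend and grip.

Call:
servo_tool:
  commands: "-0.004 -0.0075 -0.04 0 0 -0.02 0.5;0 0 -0.04 0 0 0 0.5;0 0 -0.03 0 0 0 0.5;0 0 -0.013 0 0 0 0.4;0 0 0 0 0 0 0.4;0 0 0 0 0 0 0;0 0 0 0 0 0 0;0 0 0 0 0 0 0;0 0 0 0 0 0 0;0 0 0 0 0 0 0"

```text
t: 2.7
position: [0.4723, -0.2331, 0.0265]
orientation: [[0.01, -0.266, -0.964], [-0.014, -0.964, 0.265], [-1.0, 0.011, -0.014]]
wrist_force: [0.6, 0.1, 0.1]
width: 0.144
```

```bash
python3 -c "
from h import *
shot('w2',res=.0004)
cv2.imwrite('pics/w2v.png',np.hstack([cv2.imread('pics/w2.png')[:,:,:],cv2.resize(cv2.imread('pics/w2_top.png'),(420,420))])[:, :][:, 180:])"
```

```text
t 2.7 p [ 0.4723 -0.2331  0.0265] yaw -105.4 tilt [-1.     0.011 -0.014] w 0.14 F [0.6 0.1 0.1]
top-left x,y 0.5723 -0.1331 res 0.0004
```

View pics/w2v.png

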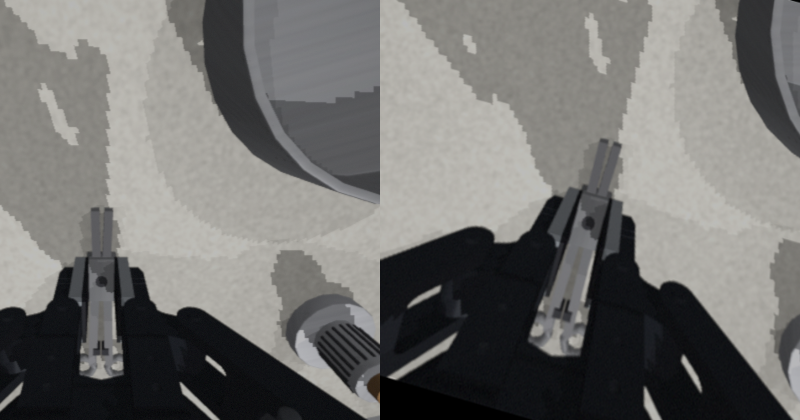

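The shut hemostat is gripped squarely at the box lock; the hand drifted about 11 mm in y along with it. Next I'll lift, turn it by about +105° and carry it to the tray.

Call:
servo_tool:
  commands: "0 0 0.06 0 0 0 0;0 0.02 0.04 0 0 0.1 0;-0.003 0.05 0 0 0 0.18 0;-0.003 0.05 0 0 0 0.18 0;-0.003 0.05 0 0 0 0.18 0;-0.003 0.05 0 0 0 0.18 0;-0.003 0.05 0 0 0 0.18 0;-0.003 0.05 0 0 0 0.18 0;-0.003 0.05 0 0 0 0.18 0;-0.003 0.05 0 0 0 0.18 0"

```text
t: 4.0
position: [0.448, 0.1956, 0.1267]
orientation: [[0.017, 0.967, -0.253], [0.009, -0.254, -0.967], [-1.0, 0.014, -0.013]]
wrist_force: [1.1, -0.4, 0.2]
width: 0.143
```

Call:
servo_tool:
  commands: "0 0 0 0 0 0.18 0;0 0 0 0 0 0.1 0;0 0 0 0 0 0 0;0 0 0 0 0 0 0;0 0 0 0 0 0 0;0 0 0 0 0 0 0;0 0 0 0 0 0 0;0 0 0 0 0 0 0;0 0 0 0 0 0 0;0 0 0 0 0 0 0"

```text
t: 5.25
position: [0.4466, 0.1994, 0.1265]
orientation: [[0.014, 0.999, 0.037], [0.014, 0.036, -0.999], [-1.0, 0.014, -0.013]]
wrist_force: [-0.1, 0.1, -1.2]
width: 0.144
```

```bash
python3 -c "
from h import *
shot('w3',z=.008,half=.11,c=np.array([.45,.18]),res=.0005)
cv2.imwrite('pics/w3v.png',np.hstack([cv2.imread('pics/w3.png')[:,100:460],cv2.resize(cv2.imread('pics/w3_top.png'),(420,420),interpolation=cv2.INTER_AREA)]))"
```

```text
t 5.25 p [0.4466 0.1994 0.1265] yaw 2.09 tilt [-1.     0.014 -0.013] w 0.14 F [-0.1  0.1 -1.2]
top-left x,y 0.56 0.29 res 0.0005
```

View pics/w3v.png

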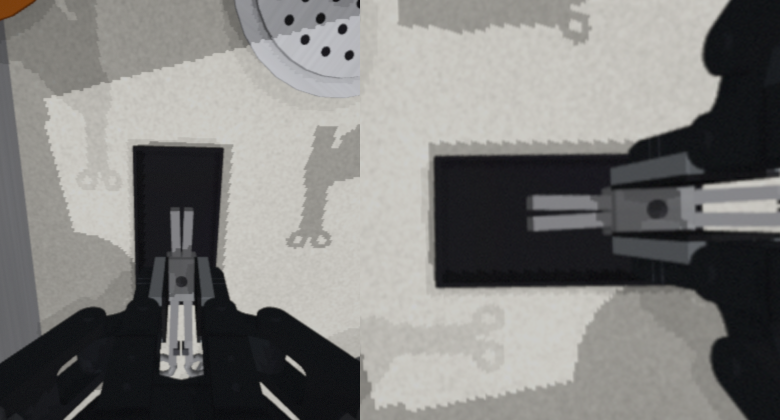

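The tray measures centre (0.444, 0.181) with its long side along y. The TCP needs a (-2.5, -2.5) mm correction, then I'll lower.

Call:
servo_tool:
  commands: "-0.0025 -0.0025 -0.03 0 0 -0.03 0;0 0 -0.03 0 0 0 0;0 0 -0.02 0 0 0 0;0 0 -0.01 0 0 0 0;0 0 0 0 0 0 0;0 0 -0.002 0 0 0 0;0 0 -0.001 0 0 0 0;0 0 0 0 0 0 0;0 0 0 0 0 0 0;0 0 0 0 0 0 0"

```text
t: 6.55
position: [0.4474, 0.1977, 0.0341]
orientation: [[0.024, 1.0, 0.006], [0.015, 0.006, -1.0], [-1.0, 0.024, -0.015]]
wrist_force: [0.2, 0.4, 0.3]
width: 0.146
```

Call:
servo_tool:
  commands: "-0.003 -0.001 -0.002 0 0.01 0 0;0 0 -0.002 0 0 0 0;0 0 -0.001 0 0 0 0;0 0 0 0 0 0 0;0 0 0 0 0 0 0.27;0 0 0 0 0 0 0.27;0 0 0 0 0 0 0.27;0 0 0 0 0 0 0.27;0 0 0.03 0 0 0 0.27;0 0 0.05 0 0 0 0.27"

```text
t: 7.8
position: [0.442, 0.1961, 0.1073]
orientation: [[0.004, 1.0, 0.005], [0.014, 0.005, -1.0], [-1.0, 0.004, -0.014]]
wrist_force: [-0.0, 0.1, 0.3]
width: 0.273
```

Call:
servo_tool:
  commands: "0.008 -0.04 0.013 -0.014 0.004 -0.08 0.5;0.009 -0.042 0.013 0 0 -0.08 0.6;0.009 -0.042 0.013 0 0 -0.08 0.6;0.009 -0.042 0.005 0 0 -0.08 0.6;0 0 0 0 0 0 0.6;0 0 0 0 0 0 0.6;0 0 0 0 0 0 0.6;0 0 0 0 0 0 0.6;0 0 0 0 0 0 0.6;0 0 0 0 0 0 0.6"

```text
t: 9.05
position: [0.4777, 0.0296, 0.1562]
orientation: [[0.008, 0.95, -0.311], [-0.001, -0.311, -0.95], [-1.0, 0.008, -0.001]]
wrist_force: [-0.3, -0.7, -0.7]
width: 0.599
```

```bash
python3 -c "
from h import *
cv2.imwrite('pics/s1.png',imaging.read_camera('scene'))
T=top(cv2.imread('pics/s1.png'),ext('scene'),.37,.52,.09,.27,.006,.0006)
shot('w4',z=.008,res=.0004)
W=cv2.imread('pics/w4_top.png');P=np.zeros((W.shape[0],T.shape[1],3),np.uint8);P[:T.shape[0]]=T
cv2.imwrite('pics/w4v.png',np.hstack([W,P]))"
```

```text
t 9.1 p [0.4777 0.0296 0.1562] yaw -18.13 tilt [-1.     0.008 -0.001] w 0.6 F [-0.8 -0.1 -0.3]
top-left x,y 0.5777 0.1296 res 0.0004
```

View pics/w4v.png

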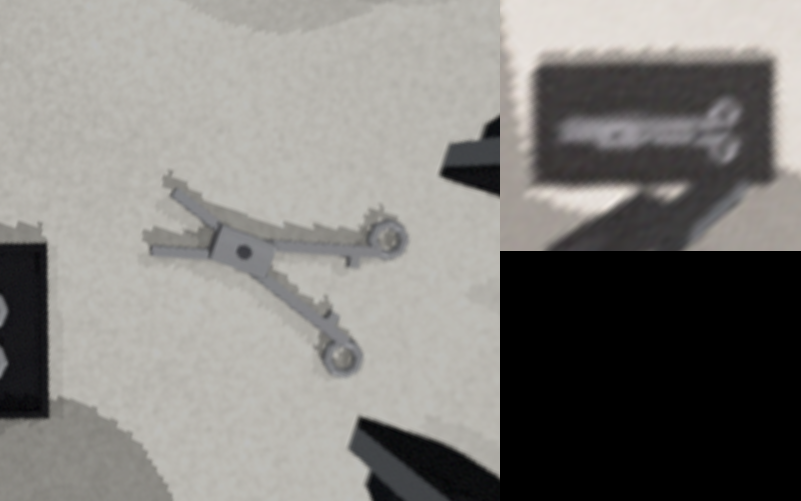

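The shut hemostat lies inside the tray. The open one's box lock is at px (241,249), or (0.478, 0.033), heading 69.5°. I'll descend, check the pose, then close.

Call:
servo_tool:
  commands: "0.0005 0.0035 -0.04 0 0.008 -0.04 0.5;0 0 -0.04 0 0 0 0.5;0 0 -0.03 0 0 0 0.5;0 0 -0.015 0 0 0 0.4;0 0 -0.004 0 0 0 0.4;0 0 -0.002 0 0 0 0.4;0 0 0 0 0 0 0.4;0 0 0 0 0 0 0.4;0 0 0 0 0 0 0.4;0 0 0 0 0 0 0.4"

```text
t: 10.4
position: [0.4827, 0.0324, 0.0247]
orientation: [[0.011, 0.937, -0.35], [-0.003, -0.35, -0.937], [-1.0, 0.012, -0.001]]
wrist_force: [-0.3, 0.9, 0.1]
width: 0.397
```

Call:
servo_tool:
  commands: "-0.004 0.001 -0.001 0 0.011 0 0.4;0 0 0 0 0 0 0.4;0 0 0 0 0 0 0;0 0 0 0 0 0 0;0 0 0 0 0 0 0;0 0 0 0 0 0 0;0 0 0 0 0 0 0;0 0 0.03 0 0 0 0;0 0 0.05 0 0 0 0;0 0 0.04 0 0 0 0"

```text
t: 11.65
position: [0.476, 0.0337, 0.1434]
orientation: [[-0.009, 0.936, -0.351], [-0.002, -0.351, -0.937], [-1.0, -0.008, 0.005]]
wrist_force: [1.5, -0.7, -0.9]
width: 0.146
```

Run:
```python
from h import *
from scipy.optimize import least_squares
shot('w5')
# refine pot circle: from both fixed cameras, rim z=.04; print overlay points for guess
A=cv2.imread("pics/scene0.png");B=cv2.imread("pics/side0.png")
a=np.linspace(0,2*np.pi,361)
def score(c,z,r,n,G):
    cam=ext(n);P=np.c_[c[0]+r*np.cos(a),c[1]+r*np.sin(a),0*a+z]
    p=proj(cam,P).astype(np.float32);return cv2.remap(G,p[:,0],p[:,1],cv2.INTER_LINEAR).mean()
for nm,c0,z,r in [("pot",(.557,-.37),.04,.073),("lid",(.66,-.008),.037,.075),("insert",(.556,.365),.015,.079)]:
    for n,I in (("scene",A),("side",B)):
        g=cv2.GaussianBlur(cv2.cvtColor(I,cv2.COLOR_BGR2GRAY).astype(np.float32),(0,0),1)
        G=np.hypot(cv2.Sobel(g,-1,1,0),cv2.Sobel(g,-1,0,1))
        gr=[(score((x,y),z,r,n,G),x,y) for x in np.arange(c0[0]-.02,c0[0]+.021,.001) for y in np.arange(c0[1]-.02,c0[1]+.021,.001)]
        print(nm,n,np.round(max(gr),4))
```

```text
t 11.65 p [0.476  0.0337 0.1434] yaw -20.53 tilt [-1.    -0.008  0.005] w 0.15 F [ 1.5 -0.7 -0.9]
top-left x,y 0.576 0.1337 res 0.0005
pot scene [117.1233   0.558   -0.376 ]Traceback (most recent call last):
  File "<stdin>", line 14, in <module>
  File "<stdin>", line 8, in score
  File "h.py", line 4, in ext
    p=imaging.camera_params(n);K=p["camera_matrix"]
ValueError: time passes only in moves, steps and waits
```

Run:
```python
from h import *
A=cv2.imread("pics/scene0.png");B=cv2.imread("pics/side0.png")
a=np.linspace(0,2*np.pi,361)
C={n:ext(n) for n in("scene","side")}
for nm,c0,z,r in [("pot",(.557,-.37),.04,.073),("potin",(.557,-.37),.04,.069),("lid",(.66,-.008),.037,.075),("insert",(.556,.365),.015,.079),("inserttop",(.556,.365),.02,.066)]:
    for n,I in (("scene",A),("side",B)):
        g=cv2.GaussianBlur(cv2.cvtColor(I,cv2.COLOR_BGR2GRAY).astype(np.float32),(0,0),1)
        G=np.hypot(cv2.Sobel(g,-1,1,0),cv2.Sobel(g,-1,0,1));gr=[]
        for x in np.arange(c0[0]-.02,c0[0]+.021,.001):
            for y in np.arange(c0[1]-.02,c0[1]+.021,.001):
                p=proj(C[n],np.c_[x+r*np.cos(a),y+r*np.sin(a),0*a+z]).astype(np.float32)
                gr.append((cv2.remap(G,p[:,0],p[:,1],cv2.INTER_LINEAR).mean(),x,y))
        print(nm,n,np.round(max(gr),4))
```

```text
pot scene [117.1233   0.558   -0.376 ]
pot side [153.3731   0.557   -0.372 ]
potin scene [135.8373   0.554   -0.376 ]
potin side [158.212   0.557  -0.374]
lid scene [ 1.008529e+02  6.640000e-01 -1.600000e-02]
lid side [ 1.251314e+02  6.640000e-01 -1.300000e-02]
insert scene [87.8051  0.573   0.357 ]
insert side [105.699   0.563   0.384]
inserttop scene [61.4672  0.568   0.353 ]
inserttop side [122.8689   0.552    0.386 ]
```

Call:
servo_tool:
  commands: "0.011 -0.049 0 0.002 -0.009 0 0;0.011 -0.049 0 0 0 0 0;0.011 -0.049 0 0 0 0 0;0.011 -0.049 0 0 0 0 0;0.011 -0.049 0 0 0 0 0;0.011 -0.049 0 0 0 0 0;0.011 -0.049 0 0 0 0 0;0.01 -0.049 0 0 0 0 0;0 0 0 0 0 0 0;0 0 0 0 0 0 0"

```text
t: 12.95
position: [0.5647, -0.3694, 0.1444]
orientation: [[0.009, 0.938, -0.348], [0.001, -0.348, -0.938], [-1.0, 0.008, -0.004]]
wrist_force: [-0.2, 1.2, -0.1]
width: 0.149
```

```bash
python3 -c "
from h import *
st,im,cam=shot('w6',z=.04,half=.1,c=np.array([.557,-.374]),res=.0005)
W=cv2.imread('pics/w6_top.png');cv2.imwrite('pics/w6v.png',np.hstack([W,im[:400,160:]]))"
```

```text
t 12.95 p [ 0.5647 -0.3694  0.1444] yaw -20.35 tilt [-1.     0.008 -0.004] w 0.15 F [-0.2  1.2 -0.1]
top-left x,y 0.657 -0.274 res 0.0005
```

View pics/w6v.png

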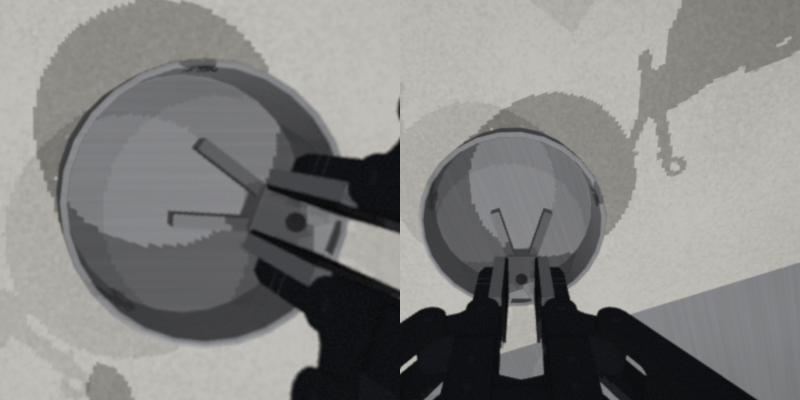

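Pot rim centre in the wrist view is px (202,203), or (0.5555, -0.375), which agrees with the fixed cameras. I'll correct by (-3, +10.5) mm and lower in.

Call:
servo_tool:
  commands: "-0.003 0.0105 0 0 0.006 0 0;0 0 -0.03 0 0 0 0;0 0 -0.03 0 0 0 0;0 0 -0.025 0 0 0 0;0 0 -0.012 0 0 0 0;0 0 -0.006 0 0 0 0;0 0 0 0 0 0 0;0 0 0 0 0 0 0;0 0 0 0 0 0 0;0 0 0 0 0 0 0"

```text
t: 14.25
position: [0.5628, -0.3478, 0.044]
orientation: [[0.004, 0.941, -0.338], [0.0, -0.338, -0.941], [-1.0, 0.003, -0.002]]
wrist_force: [0.8, 0.7, -0.4]
width: 0.15
```

Call:
servo_tool:
  commands: "-0.001 -0.006 0 0 0 0 0;0 0 0 0 0 0 0;0 0 0 0 0 0 0;0 0 -0.005 0 0 0 0;0 0 -0.005 0 0 0 0;0 0 0 0 0 0 0;0 0 0 0 0 0 0;0 0 0 0 0 0 0;0 0 0 0 0 0 0;0 0 0 0 0 0 0"

```text
t: 15.5
position: [0.5617, -0.3545, 0.0334]
orientation: [[0.004, 0.941, -0.339], [0.0, -0.339, -0.941], [-1.0, 0.004, -0.001]]
wrist_force: [0.8, 0.1, -0.8]
width: 0.146
```

Call:
servo_tool:
  commands: "0 -0.004 -0.003 0 0 0 0;0 0 -0.002 0 0 0 0;0 0 -0.001 0 0 0 0;0 0 0 0 0 0 0;0 0 0 0 0 0 0;0 0 0 0 0 0 0;0 0 0 0 0 0 0;0 0 0 0 0 0 0;0 0 0 0 0 0 0;0 0 0 0 0 0 0"

```text
t: 16.75
position: [0.5618, -0.3589, 0.0271]
orientation: [[0.004, 0.941, -0.338], [-0.0, -0.338, -0.941], [-1.0, 0.004, -0.001]]
wrist_force: [1.0, -0.1, -0.4]
width: 0.151
```

Call:
servo_tool:
  commands: "0 0 -0.001 0 0 0 0;0 0 0 0 0 0 0;0 0 0 0 0 0 0.35;0 0 0 0 0 0 0.35;0 0 0 0 0 0 0.35;0 0 0 0 0 0 0.35;0 0 0.03 0 0 0 0.35;0 0 0.05 0 0 0 0.35;0 0 0.05 0 0 0 0.35;0 0 0 0 0 0 0.35"

```text
t: 18.0
position: [0.561, -0.3584, 0.1589]
orientation: [[0.003, 0.941, -0.339], [0.001, -0.339, -0.941], [-1.0, 0.002, -0.002]]
wrist_force: [0.3, 0.2, 0.4]
width: 0.349
```

```bash
python3 -c "
from h import *
st,im,cam=shot('w7',z=.008,half=.1,c=np.array([.5555,-.375]),res=.0005)"
```

```text
t 18.0 p [ 0.561  -0.3584  0.1589] yaw -19.8 tilt [-1.     0.002 -0.002] w 0.35 F [0.3 0.2 0.4]
top-left x,y 0.6555 -0.275 res 0.0005
```

View pics/w7_top.png

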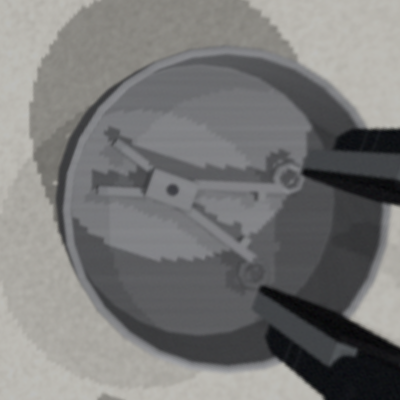

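The open hemostat lies flat in the pot with its box lock at px (172,189), or (0.561, -0.361), clear of the wall. Now the insert.

Call:
servo_tool:
  commands: "0 0.05 0 0 0 0 0.5;0 0.06 0 0 0 0 0.5;0 0.06 0 0 0 0 0.5;0 0.06 0 0 0 0 0.5;0 0.06 0 0 0 0 0.5;0 0.06 0 0 0 0 0.5;0 0.06 0 0 0 0 0.5;0 0.06 0 0 0 0 0.5;0 0.06 0 0 0 0 0.5;0 0.06 0 0 0 0 0.5"

```text
t: 19.3
position: [0.5477, 0.2462, 0.1397]
orientation: [[-0.027, 0.937, -0.35], [0.009, -0.349, -0.937], [-1.0, -0.029, 0.002]]
wrist_force: [0.8, 0.2, -0.7]
width: 0.502
```

Call:
servo_tool:
  commands: "0 0.06 0 0 0 0 0.5;0 0.03 0 0 0 0 0.5;0 0 0 0 0 0 0.5;0 0 0 0 0 0 0.5;0 0 0 0 0 0 0.5;0 0 0 0 0 0 0.5;0 0 0 0 0 0 0.5;0 0 0 0 0 0 0.5;0 0 0 0 0 0 0.5;0 0 0 0 0 0 0.5"

```text
t: 20.55
position: [0.5424, 0.3372, 0.1315]
orientation: [[-0.041, 0.936, -0.348], [0.002, -0.348, -0.937], [-0.999, -0.04, 0.012]]
wrist_force: [-0.3, 0.5, 0.1]
width: 0.5
```

```bash
python3 -c "
from h import *
st,im,cam=shot('w8',z=.015,half=.12,c=np.array([.556,.37]),res=.0006)
W=cv2.imread('pics/w8_top.png');cv2.imwrite('pics/w8v.png',np.hstack([W,im[:400,160:]]))"
```

```text
t 20.55 p [0.5424 0.3372 0.1315] yaw -20.41 tilt [-0.999 -0.04   0.012] w 0.5 F [-0.3  0.5  0.1]
top-left x,y 0.676 0.49 res 0.0006
```

View pics/w8v.png

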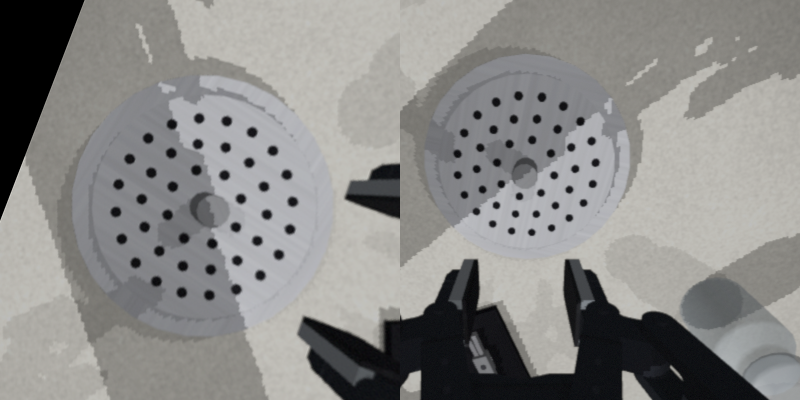

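The insert flange is centred at px (202,205), or (0.5527, 0.3685). I'll centre over it and remove the tool tilt.

Call:
servo_tool:
  commands: "0.005 0.015 0 -0.002 -0.03 0 0.5;0.004 0.012 0 0 -0.008 0 0.5;0 0 0 0 0 0 0.5;0 0 0 0 0 0 0.5;0 0 0 0 0 0 0.5;0 0 0 0 0 0 0.5;0 0 0 0 0 0 0.5;0 0 0 0 0 0 0.5;0 0 0 0 0 0 0.5;0 0 0 0 0 0 0.5"

```text
t: 21.85
position: [0.5518, 0.3663, 0.1315]
orientation: [[-0.001, 0.937, -0.348], [0.0, -0.348, -0.937], [-1.0, -0.001, 0.0]]
wrist_force: [-0.8, 0.5, 0.9]
width: 0.502
```

Call:
servo_tool:
  commands: "0.001 0.002 -0.02 0 0 0 0.5;0 0 -0.025 0 0 0 0.5;0 0 -0.02 0 0 0 0.5;0 0 -0.012 0 0 0 0.5;0 0 -0.005 0 0 0 0.5;0 0 0 0 0 0 0.5;0 0 0 0 0 0 0.5;0 0 0 0 0 0 0.5;0 0 0 0 0 0 0.5;0 0 0 0 0 0 0.5"

```text
t: 23.1
position: [0.5533, 0.369, 0.0448]
orientation: [[0.001, 0.937, -0.348], [0.001, -0.348, -0.937], [-1.0, 0.0, -0.001]]
wrist_force: [-1.0, 0.0, 0.6]
width: 0.502
```

Call:
servo_tool:
  commands: "0 0 -0.002 0 0 0 0.5;0 0 0 0 0 0 0.5;0 0 0 0 0 0 0;0 0 0 0 0 0 0;0 0 0 0 0 0 0;0 0 0 0 0 0 0;0 0 0 0 0 0 0;0 0 0 0 0 0 0;0 0 0 0 0 0 0;0 0 0 0 0 0 0"

```text
t: 24.35
position: [0.5533, 0.3691, 0.0431]
orientation: [[0.001, 0.937, -0.348], [0.001, -0.348, -0.937], [-1.0, 0.001, -0.002]]
wrist_force: [0.5, -0.3, 0.5]
width: 0.186
```

Call:
servo_tool:
  commands: "0 0 0.01 0 0 0 0;0 0 0.02 0 0 0 0;0 0 0.03 0 0 0 0;0 0 0.03 0 0 0 0;0 0 0.03 0 0 0 0;0 0 0.02 0 0 0 0;0 0 0 0 0 0 0;0 0 0 0 0 0 0;0 0 0 0 0 0 0;0 0 0 0 0 0 0"

```text
t: 25.6
position: [0.551, 0.368, 0.1917]
orientation: [[0.0, 0.938, -0.348], [0.001, -0.348, -0.938], [-1.0, 0.0, -0.001]]
wrist_force: [0.1, 0.0, -1.7]
width: 0.183
```

Call:
servo_tool:
  commands: "0 -0.02 0 0 0 0 0;0 -0.04 0 0 0 0 0;0 -0.05 0 0 0 0 0;0 -0.05 0 0 0 0 0;0 -0.05 0 0 0 0 0;0 -0.05 0 0 0 0 0;0 -0.05 0 0 0 0 0;0 -0.05 0 0 0 0 0;0 -0.05 0 0 0 0 0;0 -0.05 0 0 0 0 0"

```text
t: 26.85
position: [0.5438, -0.113, 0.1881]
orientation: [[-0.006, 0.939, -0.344], [-0.004, -0.344, -0.939], [-1.0, -0.005, 0.006]]
wrist_force: [0.8, 0.7, -2.1]
width: 0.187
```

Call:
servo_tool:
  commands: "0 -0.05 0 0 0 0 0;0 -0.05 0 0 0 0 0;0 -0.05 0 0 0 0 0;0 -0.04 0 0 0 0 0;0 -0.03 0 0 0 0 0;0 -0.02 0 0 0 0 0;0 0 0 0 0 0 0;0 0 0 0 0 0 0;0 0 0 0 0 0 0;0 0 0 0 0 0 0"

```text
t: 28.1
position: [0.5333, -0.3659, 0.1853]
orientation: [[-0.015, 0.936, -0.352], [0.0, -0.352, -0.936], [-1.0, -0.014, 0.005]]
wrist_force: [0.5, 0.0, -2.1]
width: 0.184
```

Call:
servo_tool:
  commands: "0.01 -0.005 -0.01 0 -0.01 0 0;0.008 -0.003 -0.02 0 -0.005 0 0;0.002 0 -0.02 0 0 0 0;0 0 -0.015 0 0 0 0;0 0 -0.008 0 0 0 0;0 0 0 0 0 0 0;0 0 0 0 0 0 0;0 0 0 0 0 0 0;0 0 0 0 0 0 0;0 0 0 0 0 0 0"

```text
t: 29.35
position: [0.5552, -0.3733, 0.1071]
orientation: [[0.001, 0.937, -0.351], [0.0, -0.351, -0.937], [-1.0, 0.001, -0.001]]
wrist_force: [-0.7, 0.1, -2.9]
width: 0.185
```

Call:
servo_tool:
  commands: "0 -0.0015 -0.005 0 0 0 0;0 0 -0.008 0 0 0 0;0 0 -0.008 0 0 0 0;0 0 -0.005 0 0 0 0;0 0 -0.002 0 0 0 0;0 0 0 0 0 0 0;0 0 0 0 0 0 0;0 0 0 0 0 0 0;0 0 0 0 0 0 0;0 0 0 0 0 0 0"

```text
t: 30.6
position: [0.5553, -0.375, 0.0773]
orientation: [[0.002, 0.937, -0.351], [-0.0, -0.351, -0.937], [-1.0, 0.002, -0.001]]
wrist_force: [-0.8, -0.4, -1.7]
width: 0.183
```

Free so far, with the plug about 6 mm into the pot. I'll lower the rest of the way.

Call:
servo_tool:
  commands: "0 0 -0.003 0 0 0 0;0 0 -0.002 0 0 0 0;0 0 -0.001 0 0 0 0;0 0 0 0 0 0 0;0 0 0 0 0 0 0;0 0 0 0 0 0 0;0 0 0 0 0 0 0;0 0 0 0 0 0 0;0 0 0 0 0 0 0;0 0 0 0 0 0 0"

```text
t: 31.85
position: [0.5554, -0.375, 0.0712]
orientation: [[0.002, 0.937, -0.351], [-0.0, -0.351, -0.937], [-1.0, 0.002, -0.001]]
wrist_force: [0.5, 0.7, -1.9]
width: 0.184
```

Call:
servo_tool:
  commands: "0 0 -0.001 0 0 0 0;0 0 0 0 0 0 0;0 0 0 0 0 0 0.5;0 0 0 0 0 0 0.5;0 0 0 0 0 0 0.5;0 0 0 0 0 0 0.5;0 0 0.02 0 0 0 0.5;0 0 0.04 0 0 0 0.5;0 0 0.04 0 0 0 0.5;0 0 0 0 0 0 0.5"

```text
t: 33.1
position: [0.5565, -0.3761, 0.1782]
orientation: [[0.006, 0.937, -0.351], [-0.004, -0.351, -0.937], [-1.0, 0.007, 0.002]]
wrist_force: [-0.0, 0.1, -0.3]
width: 0.501
```

```bash
python3 -c "
from h import *
st,im,cam=shot('w9',z=.043,half=.1,c=np.array([.5555,-.375]),res=.0005)
I=imaging.read_camera('side');cv2.imwrite('pics/sd9.png',I)
W=cv2.imread('pics/w9_top.png');cv2.imwrite('pics/w9v.png',np.hstack([W,cv2.resize(I[80:180,220:320],(400,400),interpolation=cv2.INTER_CUBIC)]))"
```

```text
t 33.1 p [ 0.5565 -0.3761  0.1782] yaw -20.52 tilt [-1.     0.007  0.002] w 0.5 F [-0.   0.1 -0.3]
top-left x,y 0.6555 -0.275 res 0.0005
```

View pics/w9v.png

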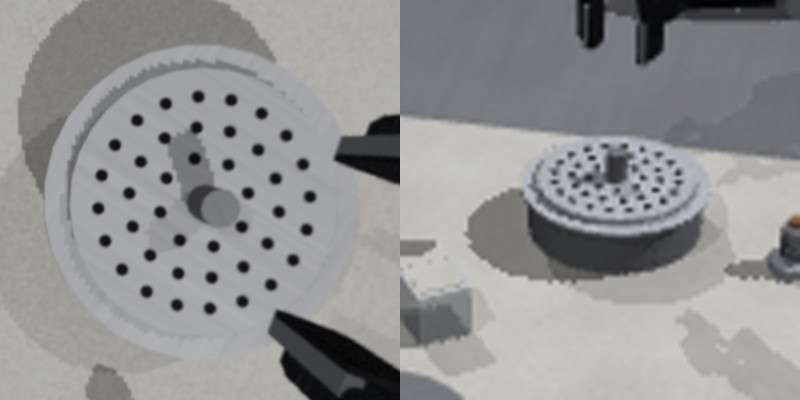

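The insert is seated level: flange centre px (202,201), or (0.555, -0.376), diameter 157 mm as it should be. Now the lid.

Call:
servo_tool:
  commands: "0.01 0.025 0 0 0 0 0.5;0.014 0.045 0 0 0 0 0.5;0.014 0.045 0 0 0 0 0.5;0.014 0.045 0 0 0 0 0.5;0.014 0.045 0 0 0 0 0.5;0.014 0.045 0 0 0 0 0.5;0.014 0.045 0 0 0 0 0.5;0.01 0.04 0 0 0 0 0.5;0 0.02 0 0 0 0 0.5;0 0 0 0 0 0 0.5"

```text
t: 34.45
position: [0.651, -0.0069, 0.1609]
orientation: [[-0.025, 0.935, -0.354], [0.01, -0.354, -0.935], [-1.0, -0.027, -0.001]]
wrist_force: [0.4, -0.9, 0.5]
width: 0.497
```

Call:
servo_tool:
  commands: "0 0 0 0 0 0 0.5;0 0 0 0 0 0 0.5;0 0 0 0 0 0 0.5;0 0 0 0 0 0 0.5;0 0 0 0 0 0 0.5;0 0 0 0 0 0 0.5;0 0 0 0 0 0 0.5;0 0 0 0 0 0 0.5;0 0 0 0 0 0 0.5;0 0 0 0 0 0 0.5"

```text
t: 35.7
position: [0.6504, -0.0126, 0.1607]
orientation: [[-0.025, 0.933, -0.36], [0.009, -0.359, -0.933], [-1.0, -0.027, 0.001]]
wrist_force: [-0.2, 0.8, 0.3]
width: 0.495
```

```bash
python3 -c "
from h import *
st,im,cam=shot('w10',z=.037,half=.1,c=np.array([.664,-.014]),res=.0005)
W=cv2.imread('pics/w10_top.png');cv2.imwrite('pics/w10v.png',np.hstack([W,im[:400,160:]]))"
```

```text
t 35.7 p [ 0.6504 -0.0126  0.1607] yaw -21.07 tilt [-1.    -0.027  0.001] w 0.49 F [-0.2  0.8  0.3]
top-left x,y 0.764 0.086 res 0.0005
```

View pics/w10v.png

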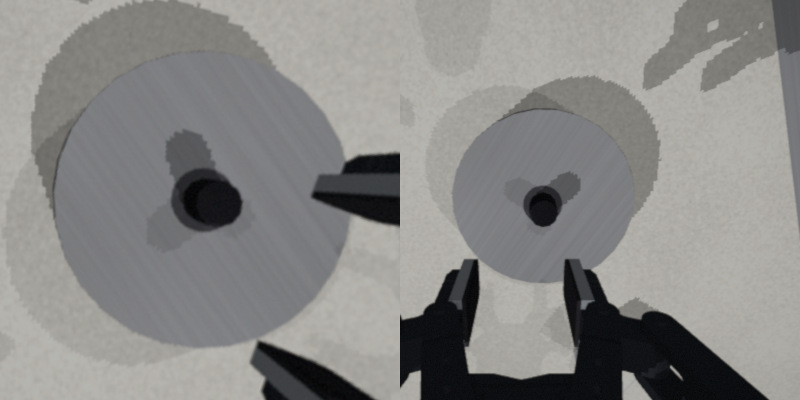

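The lid's top disc is centred at px (202,200), or (0.664, -0.015). I'll centre over it and level the tool.

Call:
servo_tool:
  commands: "0.007 -0.002 -0.005 -0.009 -0.02 0 0.5;0.006 0 -0.015 0 -0.005 0 0.5;0 0 -0.02 0 0 0 0.5;0 0 -0.01 0 0 0 0.5;0 0 0 0 0 0 0.5;0 0 0 0 0 0 0.5;0 0 0 0 0 0 0.5;0 0 0 0 0 0 0.5;0 0 0 0 0 0 0.5;0 0 0 0 0 0 0.5"

```text
t: 37.0
position: [0.6659, -0.0148, 0.1085]
orientation: [[0.005, 0.933, -0.36], [-0.001, -0.36, -0.933], [-1.0, 0.005, -0.001]]
wrist_force: [0.8, -0.5, 0.2]
width: 0.501
```

Call:
servo_tool:
  commands: "-0.0015 -0.0005 -0.01 0 0.003 0 0.5;0 0 -0.015 0 0 0 0.5;0 0 -0.015 0 0 0 0.5;0 0 -0.005 0 0 0 0.5;0 0 -0.002 0 0 0 0.5;0 0 0 0 0 0 0.5;0 0 0 0 0 0 0.5;0 0 0 0 0 0 0.5;0 0 0 0 0 0 0.5;0 0 0 0 0 0 0.5"

```text
t: 38.25
position: [0.6642, -0.0154, 0.0582]
orientation: [[0.002, 0.933, -0.36], [-0.001, -0.36, -0.933], [-1.0, 0.002, 0.0]]
wrist_force: [-0.5, 0.6, 0.6]
width: 0.498
```

Call:
servo_tool:
  commands: "0 0 0.0015 0 0 0 0.5;0 0 0 0 0 0 0.5;0 0 0 0 0 0 0;0 0 0 0 0 0 0;0 0 0 0 0 0 0;0 0 0 0 0 0 0;0 0 0 0 0 0 0;0 0 0 0 0 0 0;0 0 0 0 0 0 0;0 0 0 0 0 0 0"

```text
t: 39.5
position: [0.6645, -0.0154, 0.0603]
orientation: [[0.003, 0.933, -0.36], [-0.001, -0.36, -0.933], [-1.0, 0.003, 0.0]]
wrist_force: [1.0, 0.3, 1.4]
width: 0.234
```

Call:
servo_tool:
  commands: "0 0 0.01 0 0 0 0;0 0 0.02 0 0 0 0;0 0 0.025 0 0 0 0;0 0 0.025 0 0 0 0;0 0 0.015 0 0 0 0;0 0 0 0 0 0 0;0 0 0 0 0 0 0;0 0 0 0 0 0 0;0 0 0 0 0 0 0;0 0 0 0 0 0 0"

```text
t: 40.75
position: [0.6615, -0.0149, 0.1583]
orientation: [[-0.004, 0.933, -0.36], [-0.0, -0.36, -0.933], [-1.0, -0.003, 0.001]]
wrist_force: [-1.1, -0.1, -1.9]
width: 0.231
```

Call:
servo_tool:
  commands: "-0.006 -0.02 0.005 0 0 0 0;-0.012 -0.04 0 0 0 0 0;-0.012 -0.042 0 0 0 0 0;-0.012 -0.042 0 0 0 0 0;-0.012 -0.042 0 0 0 0 0;-0.012 -0.042 0 0 0 0 0;-0.012 -0.04 0 0 0 0 0;-0.012 -0.03 0 0 0 0 0;-0.008 -0.025 0 0 0 0 0;-0.004 -0.012 0 0 0 0 0"

```text
t: 42.0
position: [0.5499, -0.3708, 0.1659]
orientation: [[-0.003, 0.932, -0.362], [-0.007, -0.362, -0.932], [-1.0, -0.0, 0.007]]
wrist_force: [-0.4, -0.6, -1.2]
width: 0.236
```

Call:
servo_tool:
  commands: "0 0 0 0 0 0 0;0 0 0 0 0 0 0;0 0 0 0 0 0 0;0 0 0 0 0 0 0;0 0 0 0 0 0 0;0 0 0 0 0 0 0;0 0 0 0 0 0 0;0 0 0 0 0 0 0;0 0 0 0 0 0 0;0 0 0 0 0 0 0"

```text
t: 43.25
position: [0.5503, -0.3677, 0.1659]
orientation: [[-0.004, 0.933, -0.359], [-0.005, -0.359, -0.933], [-1.0, -0.002, 0.006]]
wrist_force: [-0.9, -0.6, -1.9]
width: 0.232
```

Call:
servo_tool:
  commands: "0.004 -0.006 -0.005 0.004 -0.004 0 0;0 -0.002 -0.015 0 0 0 0;0 0 -0.012 0 0 0 0;0 0 -0.005 0 0 0 0;0 0 0 0 0 0 0;0 0 0 0 0 0 0;0 0 0 0 0 0 0;0 0 0 0 0 0 0;0 0 0 0 0 0 0;0 0 0 0 0 0 0"

```text
t: 44.5
position: [0.5546, -0.3764, 0.1262]
orientation: [[0.001, 0.933, -0.359], [-0.001, -0.359, -0.933], [-1.0, 0.001, 0.0]]
wrist_force: [0.6, -0.1, -1.6]
width: 0.23
```

Call:
servo_tool:
  commands: "0.0005 0.0005 -0.004 0 0 0 0;0 0 -0.006 0 0 0 0;0 0 -0.005 0 0 0 0;0 0 0 0 0 0 0;0 0 -0.003 0 0 0 0;0 0 0 0 0 0 0;0 0 0 0 0 0 0;0 0 0 0 0 0 0;0 0 0 0 0 0 0;0 0 0 0 0 0 0"

```text
t: 45.75
position: [0.5552, -0.376, 0.107]
orientation: [[0.001, 0.933, -0.359], [-0.001, -0.359, -0.933], [-1.0, 0.001, 0.0]]
wrist_force: [-0.1, -0.3, -2.8]
width: 0.231
```

The skirt is 1 to 2 mm past the top of the step with no contact force. I'll go down to the flange.

Call:
servo_tool:
  commands: "0 0 -0.002 0 0 0 0;0 0 -0.0015 0 0 0 0;0 0 0 0 0 0 0;0 0 0 0 0 0 0;0 0 0 0 0 0 0;0 0 0 0 0 0 0;0 0 0 0 0 0 0;0 0 0 0 0 0 0;0 0 0 0 0 0 0;0 0 0 0 0 0 0"

```text
t: 47.0
position: [0.5552, -0.3761, 0.1033]
orientation: [[0.001, 0.933, -0.359], [-0.001, -0.359, -0.933], [-1.0, 0.001, 0.001]]
wrist_force: [0.1, 0.2, -1.9]
width: 0.233
```

Call:
servo_tool:
  commands: "0 0 -0.001 0 0 0 0;0 0 0 0 0 0 0;0 0 0 0 0 0 0.5;0 0 0 0 0 0 0.5;0 0 0 0 0 0 0.5;0 0 0 0 0 0 0.5;0 0 0.02 0 0 0 0.5;0 0 0.04 0 0 0 0.5;0 0 0.04 0 0 0 0.5;0 0 0 0 0 0 0.5"

```text
t: 48.25
position: [0.5565, -0.3772, 0.2107]
orientation: [[0.006, 0.933, -0.36], [-0.005, -0.359, -0.933], [-1.0, 0.007, 0.003]]
wrist_force: [1.3, -0.1, 0.5]
width: 0.501
```

```bash
python3 -c "
from h import *
st,im,cam=shot('w11',z=.08,half=.1,c=np.array([.555,-.376]),res=.0005)
I=imaging.read_camera('side');cv2.imwrite('pics/sd11.png',I);S=imaging.read_camera('scene');cv2.imwrite('pics/sc11.png',S)
W=cv2.imread('pics/w11_top.png');cv2.imwrite('pics/w11v.png',np.hstack([W,cv2.resize(I[80:180,220:320],(400,400),interpolation=cv2.INTER_CUBIC)]))
c=ext('side');t=top(I,c,.37,.52,.08,.28,.006,.0005);cv2.imwrite('pics/tray11.png',np.hstack([t,top(S,ext('scene'),.37,.52,.08,.28,.006,.0005)]))"
```

```text
t 48.25 p [ 0.5565 -0.3772  0.2107] yaw -21.07 tilt [-1.     0.007  0.003] w 0.5 F [ 1.3 -0.1  0.5]
top-left x,y 0.655 -0.276 res 0.0005
```

View pics/w11v.png

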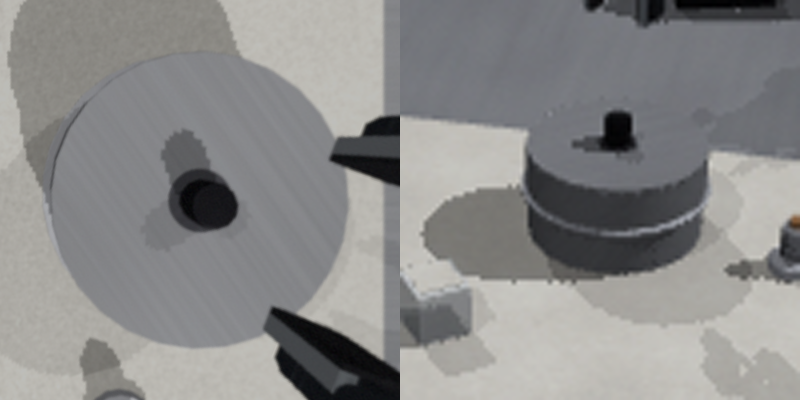

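View pics/tray11.png

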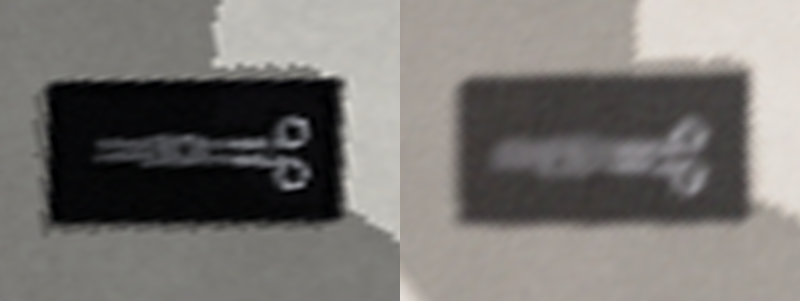

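The lid is level and centred at px (200,200), or (0.555, -0.376), on the insert (0.555, -0.376). The shut hemostat lies flat in the tray, its mid-length about 3 mm from the tray's middle. The gripper is clear, so I'm handing in.

```bash
python3 -c "
from station import workorder
print(workorder.sign_off())"
```

```text
the job is handed in; nothing more can be done
None
```

The pot is loaded and the job was handed in at about 48 s of the 115 s allowed; `sign_off()` gives no verdict.

What I did, in order:
1. Laid the shut hemostat in the black slide tray.
2. Laid the open hemostat on the pot floor.
3. Hung the white insert on the pot rim.
4. Put the lid over the insert's step.

Final checks in the images:
- **Open hemostat:** it lay flat in the pot and clear of the wall, with its mid-length near the axis. I checked this before closing the pot, and it can't be seen now.
- **Insert and lid:** in the wrist views, pot, insert and lid centres agree within about 1 mm, at (0.555, -0.376). Flange and lid showed their expected diameters at seated height, and both look level from the side camera.
- **Shut hemostat:** it lies flat in the tray, about 3 mm from the tray's middle.
- **Bystanders:** the arm never went near the jar, cube or holder. I did not measure their positions again at the end.

None of the final checks failed. Two things went off along the way:
- **Hand overshoot:** the hand overshot small sideways moves by up to 11 mm. I corrected this before lowering the open hemostat, the insert and the lid. At the shut hemostat's pick-up it was left as it was, because the grip still held squarely.
- **Insert position:** my first fixed-camera fit for the insert disagreed between cameras, so I used the wrist camera for it instead.

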